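# Snap the chisel into its spring clips

### The arm

A 7-joint arm with a two-finger parallel gripper is mounted at the origin on the work surface. World frame = base frame: x ahead of the robot, y to its left, z up, the work surface at z = 0. Lengths are in m, angles in rad, forces in N, time in s.
With the tool pointing down it reaches from about 0.425 to 0.95 m from the base axis. Payload 4.7 kg.
Tool frame: the origin (TCP) lies on the centre line of the jaws, within the pads' length; the fingertips stand robot.nose_length ahead of it and the grasp point (between the pads) lies 8 mm behind it (robot.nose_length is the distance from the TCP to the fingertips, in m); z points along the fingers, y is the line along which they close (so a half turn about z gives the same grasp; the last joint's range is limited). The gripper opens to 85 mm and grips with 20 to 120 N. Pads are 22 mm wide; open, the fingers measure 114 mm over their backs; the gripper's body (76 mm by 85 mm) begins 54 mm behind the grasp point. The pads swing forward as they close: fully open they stand 13 mm farther back than shut.
Start: joints at [-1.269, 0.469, -0.049, 1.532, 0.024, 1.141, -0.082], TCP at [0.219, 0.638, 0.242] pointing down, gripper open.
Joint ranges: [-2.59, 2.59], [-0.33, 1.99], [-1.39, 1.29], [0.1, 2.45], [-1.04, 4.18], [0.21, 1.99], [-2.66, 2.66]. Speed limits (rad/s): [2.57, 2.57, 3.14, 3.14, 3.14, 3.14, 3.14].

### API

Orientations are given as [roll, pitch, yaw] about the fixed x, y, z axes, in that order (R = Rz(yaw) Ry(pitch) Rx(roll)).
In Python, from plant import robot gives the robot as it stands. Calls block until the motion is done:
- robot.goto(position, orientation): joint-space move of the TCP to a pose.
- robot.move_straight(position, vel=0.15, attitude=None, contact_N=None): straight line of the TCP; attitude=None keeps the orientation; vel is the mean speed in m/s. With contact_N (N) it stops when the force on the tool has changed by that much, and returns True; else False.
- robot.move_joints(angles): joint-space move.
- robot.grip(opening, strength=None): opening from 0.0 (shut) to 1.0 (fully open); strength is the grip in N (None keeps the last); returns when the fingers have stopped.
- robot.sleep(seconds).
- robot.inverse_kinematics(position, orientation): joint angles nearest the present ones, or None.
- robot.sense(): the state.
- robot.grab_frame(name): name is "side" or "top"; returns a dict with "image" (400x640x3 uint8, red, green, blue), "range_z" (400x640 float32, m along the optical axis (not along the pixel's ray), 0 where there is no reading), "fx", "fy", "cx", "cy" (pixels), "R" (3x3) and "t" (3): a world point X has camera coordinates R X + t. Camera axes: x right, y down, z forward; pixel columns grow to the right and rows downward; lengths in m; the calibration is good to about 2 mm. A picture is of the moment at which its call begins.
A pose or a line that the arm cannot do raises robot.IKError and nothing moves.
- robot.close_job(): hands the job in; it is judged then, once.
The state is a dict: "t": time; "joint_pos": joint angles; "joint_velocities": joint speeds; "effort": joint torques, N m; "tcp_pos": TCP position; "tcp_rot": TCP orientation; "wrist_force": force on the tool from outside, world axes, zero at the start; "torque": the same for the moment, N m; "opening": opening from 0.0 (shut) to 1.0 (fully open); "gripper_force": force on a finger pad.
Only numpy, scipy, OpenCV 4.12 (cv2) and the standard library are available. Lean on these libraries where they do the work, as an engineer would, in place of code of your own. Each camera call takes 0.05 s, during which the arm holds its last target. There are 200 camera calls.

### The job

Put the loose chisel away in the empty pair of spring clips: hold it level above them, press its handle straight down until it snaps past the lips of both clips, then stop pushing rather than ramming it against the board, and let go. It may point either way; leave the screwdriver where it lies.

Things in the scene. Friction and masses are not known exactly. Their poses are not given: they have to be found in the camera images.
- chisel: Loose wood chisel, 140 g: octagonal pale wooden handle 140 mm long, 30 mm across flats; brass ferrule; flat steel blade 20 mm wide, 4 mm thick. Origin: centre of the handle, half-way up, 15 mm above the bench as it lies on a flat, two flats upright at the sides. x runs along the handle towards the blade (tip 177 mm from the origin), z up. Grasp across the handle at the origin.
- clips_seat (a point): EMPTY pair of steel spring clips on a pale plywood board, 130x70x18 mm, fixed. Point: handle centre when home, 29 mm above the board, 47 above the bench, midway between the clips; x along the handle, z up. Clips: 16 mm wide, at x = -42 and +42 mm, tops flared, 35 mm above. Handle meets their lips about 30 mm above home, needs 15-20 N, is caught from 6 mm above, then drops onto a hard seat.
- fileclips_seat (a point): The same board and clips, but OCCUPIED by a file (wooden handle, flat dark steel blade); all fixed; not to be used. Point: centre of the file's handle, 47 mm above the bench; x towards the file's tip, z up.
- screwdriver: A screwdriver 200 mm long with a brown handle and a round steel shank, lying loose on the bench; a bystander. Its origin is on the bench under its middle, x along it to the tip.
Not all that is in view belongs to the job. Leave any blue or turquoise look-alike of the chisel alone. What is shaped like the part that bears clips_seat but red is not meant.

How it is judged:
By the outcome, as a careful person would: the job done as asked, in the order asked, and still so for the second after the job is handed in, with the robot touching nothing.
It also fails if it takes over 40 s, if anything falls off the work surface, if the arm or the gripper's body presses on something with over 40 N, if the wrist force passes 120 N, or if a joint passes its speed limit or range.

## Working session

There is one attempt and no reset: what is moved stays moved. The work goes in short steps, each a Python script; the robot and the scene stay as the last script left them, time stands still between calls to the robot, and variables do not carry over. Pictures are saved under pics/ and viewed, at most 10 in all, crops included, and the job is handed in when it is done.

```bash
ls; mkdir -p pics; python3 - <<'E'
from plant import robot
import cv2,numpy as np
for n in("top","side"):
    f=robot.grab_frame(n); cv2.imwrite(f"pics/{n}0.png",f["image"][...,::-1]); np.savez(f"{n}0.npz",**f)
    print(n,f["fx"],f["cx"],f["cy"],f["R"],f["t"],(f["range_z"]>0).mean())
s=robot.sense();print(s["tcp_pos"],s["tcp_rot"],s["t"],robot.nose_length,s["wrist_force"])
E
```

```text
pics
top 398.48884812729057 319.53443240062745 200.542102293617 [[-0.02136402 -0.9997458   0.00720569]
 [-0.99604843  0.02066246 -0.08637473]
 [ 0.08620389 -0.00902252 -0.99623666]] [0.00767651 0.41837517 1.07627876] 0.9961015625
side 407.4602436101056 322.18255693738234 198.46142360803788 [[ 0.99053103 -0.1372511  -0.00322817]
 [-0.09243496 -0.64934188 -0.7548582 ]
 [ 0.10150894  0.74800886 -0.65588008]] [-0.3961128   0.08400697  1.15191378] 0.99570703125
[0.21904626 0.63793179 0.24132797] [-3.13976199e+00  5.86994765e-05  2.81084792e+00] 0.1 0.011 [-0.0738805  -0.34803163  0.59809346]
```

View pics/top0.png

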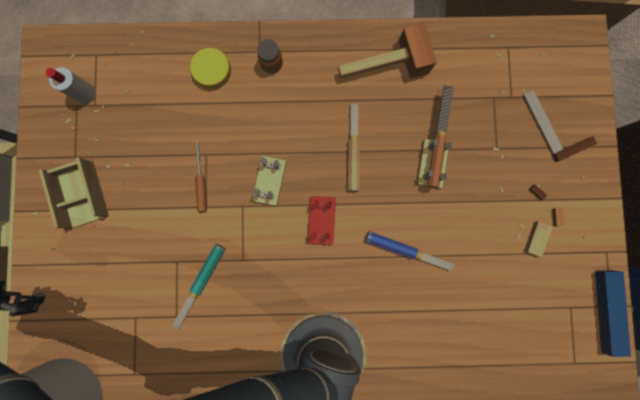

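View pics/side0.png

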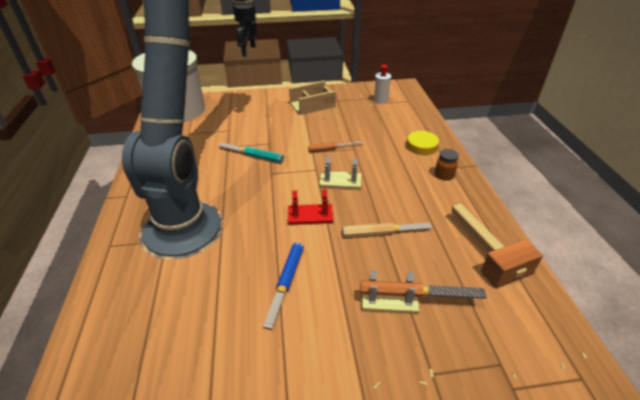

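The top view has three chisels. The pale one at (353,150) is the wooden-handled one described, and blue (408,250) and teal (200,285) are the look-alikes. There are three clip boards: the pale, empty one at (269,181) is the one meant, the red one at (321,220) is a decoy, and (435,160) holds the file. I'll confirm with a crop and measure.

```bash
cat > vis.py <<'E'
import numpy as np,cv2
def ray(f,uv,z):
    uv=np.atleast_2d(uv).astype(float)
    d=np.c_[(uv[:,0]-f["cx"])/f["fx"],(uv[:,1]-f["cy"])/f["fy"],np.ones(len(uv))]@f["R"]
    c=-f["R"].T@f["t"]; return c+d*((z-c[2])/d[:,2])[:,None]
def cloud(f):
    v,u=np.mgrid[:400,:640]; Z=f["range_z"]
    P=np.stack([(u-f["cx"])/f["fx"]*Z,(v-f["cy"])/f["fy"]*Z,Z],-1)
    return (P-f["t"])@f["R"]
def axis(P):
    r=cv2.minAreaRect((P[:,:2]*1000).astype(np.float32)); b=cv2.boxPoints(r)
    e=[b[1]-b[0],b[2]-b[1]]; l=max(e,key=np.linalg.norm)
    return np.array(r[0])/1000,sorted(r[1]),np.arctan2(l[1],l[0])
E
python3 - <<'E'
from vis import *
f=dict(np.load("top0.npz")); g=dict(np.load("side0.npz"))
def big(f,m): 
    n,l,s,c=cv2.connectedComponentsWithStats(m.astype(np.uint8)); k=1+s[1:,4].argmax(); return l==k
def roi(f,x0,x1,y0,y1):
    m=np.zeros((400,640),bool); m[y0:y1,x0:x1]=1; return m
for nm,F,rc,rb in(("top",f,(335,372,95,200),(245,295,145,215)),("side",g,(335,440,215,245),(312,370,150,195))):
    h=cv2.cvtColor(F["image"],cv2.COLOR_RGB2HSV); C=cloud(F)
    print(nm,"bench z",np.median(C[...,2][150:300,200:400]))
    for (u,v) in ([(353,115),(353,140),(353,170),(340,150),(269,181),(262,190),(275,175)] if nm=="top" else [(370,230),(415,228),(341,181)]): print((u,v),h[v,u],C[v,u].round(3))
    # height masks
    H=C[...,2]
    m=big(F,(H>0.009)&roi(F,*rc)); v,u=np.nonzero(m); P=C[v,u]; print("chisel hgt",axis(P),P[:,2].max(),len(u))
    mh=m&(H>0.02); v,u=np.nonzero(mh); print("handle",axis(C[v,u]),len(u))
    m=(H>0.010)&(H<.024)&roi(F,*rb); v,u=np.nonzero(big(F,m)); print("board",axis(C[v,u]),len(u))
    m=(H>0.035)&(H<.09)&roi(F,*rb); n,l,s,c=cv2.connectedComponentsWithStats(m.astype(np.uint8))
    for k in range(1,n):
        v,u=np.nonzero(l==k); print(" clip",c[k].round(1),len(u),C[v,u].mean(0).round(4),C[v,u,2].max().round(3))
a=cv2.resize(f["image"][90:235,240:460],None,fx=3.4,fy=3.4,interpolation=2)
cv2.imwrite("pics/crop.png",a[...,::-1])
E
```

```text
top bench z 0.00048173645710304094
(353, 115) [ 21  46 145] [ 0.656 -0.1    0.02 ]
(353, 140) [ 21 114 152] [ 0.582 -0.096  0.033]
(353, 170) [ 26  94 154] [ 0.5   -0.095  0.026]
(340, 150) [ 14 137 140] [ 0.562 -0.062  0.001]
(269, 181) [ 33  82 159] [0.475 0.137 0.018]
(262, 190) [ 29  78 153] [0.451 0.156 0.018]
(275, 175) [ 34  79 162] [0.492 0.12  0.018]
chisel hgt (array([ 0.49794336, -0.08133806]), [78.56219482421875, 383.6165771484375], np.float32(-0.27608484)) 1.1083100836790851 835
handle (array([ 0.49369025, -0.08421681]), [73.4587631225586, 379.7404479980469], np.float32(-0.31033772)) 588
board (array([0.47857709, 0.13795467]), [70.63711547851562, 130.75851440429688], np.float32(-0.2157853)) 923
 clip [262.9 160.5] 42 [0.5223 0.146  0.0727] 0.086
 clip [268. 161.] 1 [0.5278 0.137  0.0358] 0.036
 clip [276.1 163.2] 34 [0.5151 0.1116 0.0695] 0.086
 clip [270. 164.] 1 [0.5192 0.1315 0.0375] 0.037
 clip [272.  165.5] 2 [0.5152 0.1262 0.036 ] 0.036
 clip [270. 167.] 1 [0.5113 0.1318 0.0356] 0.036
 clip [256.1 191.5] 41 [0.4409 0.1643 0.0729] 0.083
 clip [269.3 194.3] 32 [0.4331 0.1304 0.0703] 0.085
 clip [263. 193.] 1 [0.4404 0.1512 0.0373] 0.037
 clip [264. 195.] 1 [0.4351 0.1488 0.0357] 0.036
side bench z 0.0013637023282839296
(370, 230) [ 18 128 223] [ 0.516 -0.107  0.027]
(415, 228) [ 17  42 170] [ 0.643 -0.11   0.019]
(341, 181) [ 32  87 232] [0.476 0.122 0.02 ]
chisel hgt (array([ 0.38997668, -0.4246662 ]), [227.8118438720703, 869.978271484375], np.float32(1.0749289)) 0.8176519347311618 802
handle (array([ 0.38491833, -0.43271088]), [216.80157470703125, 854.2168579101562], np.float32(1.0892996)) 483
board (array([0.47833881, 0.13998846]), [79.98145294189453, 129.69447326660156], np.float32(-0.20788491)) 535
 clip [327.6 166.7] 107 [0.437  0.145  0.0637] 0.085
 clip [354.6 167.9] 107 [0.5184 0.1262 0.0642] 0.086
 clip [324.6 191.7] 33 [0.4087 0.0112 0.0768] 0.084
```

View pics/crop.png

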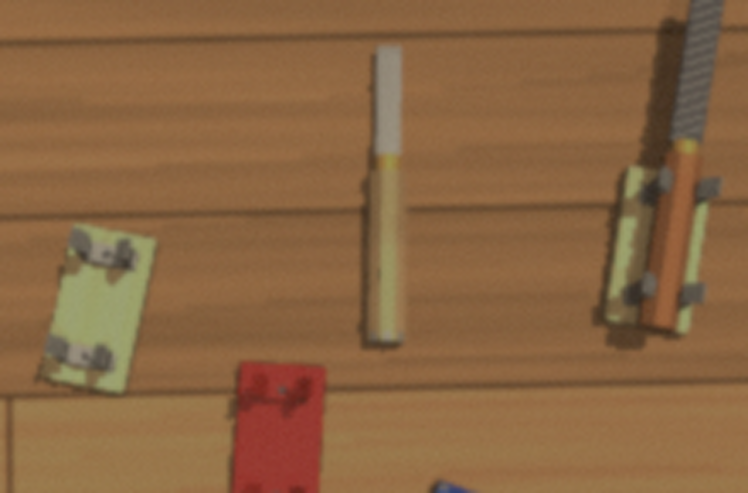

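The crop confirms it: pale wooden handle with brass ferrule and steel blade, and a pale board with two empty clips. Next I'll measure the chisel.

```bash
python3 - <<'E'
from vis import *
from plant import robot
for nm,rc in(("top",(335,372,95,200)),("side",(335,440,215,245))):
    F=dict(np.load(nm+"0.npz")); C=cloud(F); H=C[...,2]; r=np.zeros_like(H,bool); r[rc[2]:rc[3],rc[0]:rc[1]]=1
    m=(H>.010)&(H<.045)&r; n,l,s,c=cv2.connectedComponentsWithStats(m.astype(np.uint8)); m=l==1+s[1:,4].argmax()
    P=C[m]; x=P[:,0]
    print(nm,axis(P),len(P),"x",x.min(),x.max(),"top z",np.percentile(P[:,2],90))
    q=P[(x<x.min()+.135)]; print(" handle",axis(q)); pf=np.polyfit(q[:,0],q[:,1],1); print(" fit yaw",np.arctan(pf[0]),"y at x0+.07",np.polyval(pf,x.min()+.07))
    h=cv2.cvtColor(F["image"],cv2.COLOR_RGB2HSV); col=(h[...,0]>=19)&(h[...,1]>75)&(cv2.dilate(m.astype(np.uint8),np.ones((3,3)))>0)
    v,u=np.nonzero(col); X=ray(F,np.c_[u,v],.025); print(" colour",axis(X),len(u))
for p,y in(([.53,-.097,.1],0),([.478,.138,.15],-.217)):
    for k in(0,np.pi): 
        q=robot.inverse_kinematics(p,[np.pi,0,y+k]); print(p,y+k,None if q is None else np.round(q,2))
E
```

```text
top (array([ 0.5682757 , -0.09893913]), [30.470382690429688, 247.84539794921875], np.float32(-0.03974661)) 830 x 0.4445965460661757 0.6924286128196198 top z 0.03159152236029309
 handle (array([ 0.51206934, -0.09670394]), [30.470382690429688, 135.34402465820312], np.float32(-0.039746646))
 fit yaw -0.04001038234674669 y at x0+.07 -0.09537322297115641
 colour (array([ 0.5214939 , -0.09682845]), [13.779397010803223, 153.3828582763672], np.float32(-0.029275877)) 285
side (array([ 0.56752667, -0.10021676]), [31.029422760009766, 247.05101013183594], np.float32(-0.033721726)) 794 x 0.44416329588723574 0.6909609267969559 top z 0.031149254452143473
 handle (array([ 0.51175531, -0.09981786]), [30.195571899414062, 135.73077392578125], np.float32(-0.06248249))
 fit yaw -0.04546060952264424 y at x0+.07 -0.10355550190961639
 colour (array([ 0.52303839, -0.09583499]), [23.864137649536133, 152.5442352294922], np.float32(-0.04061478)) 179
[0.53, -0.097, 0.1] 0 [-0.63  0.63  1.02  2.03 -0.71  0.88 -0.78]
[0.53, -0.097, 0.1] 3.141592653589793 [-0.23  0.45  0.43  2.01 -0.27  0.74  1.93]
[0.478, 0.138, 0.15] -0.217 [-0.92  0.34  0.69  2.07 -0.3   0.82 -1.85]
[0.478, 0.138, 0.15] 2.924592653589793 [-0.54  0.29  0.21  2.06 -0.09  0.8   1.07]
```

```bash
python3 - <<'E'
from plant import robot
import numpy as np
o=[np.pi,0,3.1016]; x,y=.5145,-.0972
robot.goto([x,y,.16],o); robot.grip(.75,90)
print(robot.move_straight([x,y,.014],vel=.08,contact_N=8), robot.sense()["tcp_pos"])
robot.grip(0,90); s=robot.sense(); print(s["opening"],s["gripper_force"],s["wrist_force"],s["tcp_pos"],s["t"])
robot.move_straight([x,y,.18],vel=.1); s=robot.sense(); print(s["opening"],s["gripper_force"],s["wrist_force"],s["torque"])
robot.goto([.478,.138,.18],[np.pi,0,2.925]); s=robot.sense(); print(s["t"],s["tcp_pos"],s["wrist_force"],s["opening"],s["gripper_force"])
import cv2
for n in("top","side"):
    f=robot.grab_frame(n); np.savez(n+"1.npz",**f); cv2.imwrite(f"pics/{n}1.png",f["image"][...,::-1])
im=np.hstack([cv2.resize(cv2.imread("pics/side1.png")[60:260,230:460],None,fx=1.9,fy=1.9),cv2.resize(cv2.imread("pics/top1.png")[40:240,190:380],None,fx=1.9,fy=1.9)]); cv2.imwrite("pics/both1.png",im)
E
```

```text
False [ 0.51480756 -0.0972382   0.01437318]
0.32835085983993123 89.02030464727432 [-1.22505634 -0.04783102  4.71440454] [ 0.51469139 -0.09712913  0.01454941] 5.65
0.32638876404239425 88.73242501169443 [-0.75129541 -0.13592171 -1.5380386 ] [ 0.00988135 -0.01485498  0.00501861]
8.4 [0.47837767 0.13660529 0.18001473] [-0.07442945 -0.84430637 -1.7268672 ] 0.32908627044046657 88.73853181488812
```

View pics/both1.png

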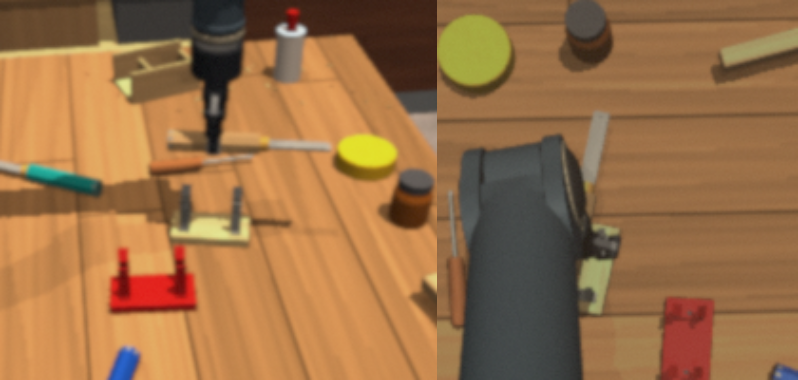

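The chisel is held and looks level, crop-left handle (210,140), blade to (330,147), with the empty clips beneath at (212,215). I'll measure its pose in the hand.

```bash
python3 - <<'E'
from vis import *
from plant import robot
s=robot.sense(); print(s["tcp_pos"],s["tcp_rot"])
F=dict(np.load("side1.npz")); C=cloud(F); h=cv2.cvtColor(F["image"],cv2.COLOR_RGB2HSV)
m=(C[...,2]>.13)&(C[...,2]<.24)&(C[...,0]>.36)&(C[...,0]<.7)&(abs(C[...,1]-.12)<.06)&(h[...,2]>70)
n,l,st,c=cv2.connectedComponentsWithStats(m.astype(np.uint8)); print(st[1:],c[1:])
P=C[m]; print(axis(P),"x",P[:,0].min(),P[:,0].max())
d=np.array([np.cos(-.217),np.sin(-.217)]); a=(P[:,:2]-[.478,.138])@d
for lo in np.arange(-.08,.19,.02):
    q=P[(a>lo)&(a<lo+.02)]
    if len(q): print(round(lo,2),len(q),"ztop",np.percentile(q[:,2],95).round(4),"zlow",q[:,2].min().round(4),"ymid perp",((np.median(q[:,:2],0)-[.478,.138])@[-d[1],d[0]]).round(4))
print("range along",a.min(),a.max())
E
```

```text
[0.47864336 0.13596705 0.18009583] [-3.14106424e+00  6.11013073e-04  2.92163075e+00]
[[347 121   2   3   5]
 [337 122   1   1   1]
 [318 127  87  15 685]] [[347.6        122.2       ]
 [337.         122.        ]
 [354.28613139 134.93138686]]
(array([0.52624274, 0.10409976]), [66.08921813964844, 247.1373748779297], np.float32(-0.20435622)) x 0.4072248852603135 0.6510527840433599
-0.08 38 ztop 0.1981 zlow 0.1738 ymid perp -0.0117
-0.06 78 ztop 0.1973 zlow 0.1666 ymid perp -0.0116
-0.04 76 ztop 0.1975 zlow 0.1688 ymid perp -0.0124
-0.02 45 ztop 0.232 zlow 0.1695 ymid perp -0.0142
0.0 63 ztop 0.236 zlow 0.1682 ymid perp -0.0195
0.02 77 ztop 0.1976 zlow 0.1678 ymid perp -0.0116
0.04 77 ztop 0.1976 zlow 0.1701 ymid perp -0.0113
0.06 64 ztop 0.1968 zlow 0.1727 ymid perp -0.0112
0.08 38 ztop 0.1905 zlow 0.1735 ymid perp -0.0078
0.1 35 ztop 0.1846 zlow 0.1785 ymid perp -0.0045
0.12 34 ztop 0.185 zlow 0.1801 ymid perp -0.0017
0.14 34 ztop 0.185 zlow 0.1795 ymid perp -0.0034
0.16 32 ztop 0.1857 zlow 0.1789 ymid perp -0.0053
range along -0.06933654441741742 0.17783011895989553
```

```bash
python3 - <<'E'
from plant import robot
import numpy as np
tx,ty=.478,.1385; c=np.array([tx,ty])
robot.move_straight([tx,ty+.002,.10],vel=.1,attitude=[np.pi,0,2.926]); robot.sleep(.2)
c=np.array([tx,ty+.002])+np.array([tx,ty])-robot.sense()["tcp_pos"][:2]+0
c=np.clip(c,[tx-.004,ty-.004],[tx+.004,ty+.006])
robot.move_straight([*c,.085],vel=.05); robot.sleep(.2)
s=robot.sense(); print(s["t"],s["tcp_pos"],s["wrist_force"]); f0=s["wrist_force"][2]
for z in np.arange(.081,.0525,-.004):
    hit=robot.move_straight([*c,z],vel=.04,contact_N=40)
    s=robot.sense(); print(round(z,4),hit,s["tcp_pos"].round(4) if hasattr(s["tcp_pos"],'round') else s["tcp_pos"],np.round(s["wrist_force"],1),np.round(s["torque"],2),round(s["opening"],3))
    if hit: break
print(s["t"])
E
```

```text
10.3 [0.47781369 0.1383915  0.08512455] [-0.47131246  0.3635185  -0.92911951]
0.081 False [0.4774 0.1383 0.0808] [ 0.8  0.4 -2. ] [-0.05  0.    0.04] 0.326
0.077 False [0.4785 0.1389 0.0773] [0.7 1.5 2.5] [ 0.32 -0.18 -0.13] 0.328
0.073 False [0.4792 0.1385 0.0739] [0.5 0.7 6.8] [ 0.13 -0.14  0.01] 0.326
0.069 False [0.4798 0.1385 0.0698] [5.1 0.1 3.4] [ 0.08 -0.88 -0.05] 0.331
0.065 False [0.4785 0.1383 0.0651] [3.5 0.8 0. ] [ 0.08 -0.84 -0.02] 0.326
0.061 False [0.4776 0.1384 0.0607] [ 4.6  0.6 -2.8] [ 0.2  -0.77 -0.04] 0.328
0.057 False [0.476  0.1382 0.0556] [  4.6   1.5 -13.5] [ 0.35 -0.78 -0.08] 0.331
0.053 False [0.4763 0.139  0.0523] [-0.1  3.7 -7. ] [ 0.86 -0.17 -0.22] 0.326
12.3
```

```bash
python3 - <<'E'
from plant import robot
import numpy as np,cv2
c=robot.sense()["tcp_pos"][:2]; c=[.478,.1385+.002]
for z in np.arange(.0515,.0420,-.0012):
    hit=robot.move_straight([*c,z],vel=.02,contact_N=15)
    s=robot.sense(); print(round(z,4),hit,np.round(s["tcp_pos"],4),np.round(s["wrist_force"],1),np.round(s["torque"],2))
    if hit or s["wrist_force"][2]>6: break
print(s["t"])
for n in("top","side"):
    f=robot.grab_frame(n); np.savez(n+"2.npz",**f); cv2.imwrite(f"pics/{n}2.png",f["image"][...,::-1])
cv2.imwrite("pics/s2.png",cv2.resize(cv2.imread("pics/side2.png")[100:220,280:440],None,fx=4,fy=4))
E
```

```text
0.0515 False [0.478  0.1398 0.0517] [-0.2 -0.8 -1.8] [-0.06  0.06 -0.02]
0.0503 False [0.4782 0.1402 0.0504] [-0.3 -1.1 -1.2] [-0.17 -0.   -0.03]
0.0491 False [0.478  0.1402 0.0491] [ 0.8 -1.2 -0.7] [-0.3   0.02 -0.11]
0.0479 False [0.4779 0.1403 0.0478] [ 0.2 -2.1 -1.4] [-0.33  0.03 -0.08]
0.0467 False [0.478  0.1402 0.0466] [-1.  -2.2 -2.1] [-0.5   0.07 -0.11]
0.0455 False [0.478  0.1403 0.0465] [-3.8 -3.1 10.5] [-0.77  0.75 -0.11]
13.8333
```

View pics/s2.png

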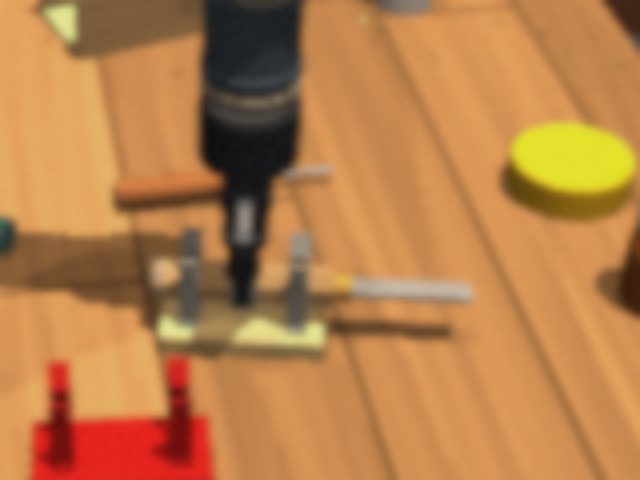

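The chisel is seated: TCP 46.5 mm, force rose to 10 N, and it sits in both clips. I'll ease off and release.

```bash
python3 - <<'E'
from plant import robot
from vis import *
robot.move_straight([.478,.1395,.0468],vel=.02); s=robot.sense(); print(np.round(s["wrist_force"],1),np.round(s["torque"],2))
robot.grip(.65); s=robot.sense(); print(np.round(s["wrist_force"],1),s["opening"],s["tcp_pos"],s["gripper_force"])
robot.move_straight([.478,.1395,.20],vel=.1); robot.goto([.44,-.15,.3],[np.pi,0,2.925]); robot.sleep(.3)
print(robot.sense()["t"])
for n in("top","side"):
    f=robot.grab_frame(n); cv2.imwrite(f"pics/{n}3.png",f["image"][...,::-1])
    C=cloud(f); d=np.array([np.cos(-.217),np.sin(-.217)]); e=np.array([.217*-1*-1,.976]); r=C[...,:2]-[.478,.138]; a=r@d; b=r@e
    m=(abs(b)<.02)&(a>-.1)&(a<.2)&(C[...,2]>.04)&(C[...,2]<.1)
    print(n,"along",a[m].min(),a[m].max())
    for lo in(-.07,-.03,0,.05,.1,.14): 
        k=m&(a>lo)&(a<lo+.02); print(lo,k.sum(),np.percentile(C[...,2][k],90).round(4) if k.any() else "",b[k].mean().round(4))
a=cv2.resize(cv2.imread("pics/side3.png")[100:220,280:440],None,fx=2.5,fy=2.5);b=cv2.resize(cv2.imread("pics/top3.png")[100:220,190:350],None,fx=2.5,fy=2.5)
cv2.imwrite("pics/f3.png",np.hstack([a,b]))
E
```

```text
[-0.  -1.3 -1.3] [-0.05  0.03 -0.06]
[-0.2 -0.5 -0.5] 0.6511872190566221 [0.47808691 0.13965012 0.04679263] 0.0
17.725
top along -0.07025421501411808 0.17740701587604893
-0.07 92 0.0631 -0.0002
-0.03 90 0.0631 -0.0001
0 88 0.0637 0.0003
0.05 81 0.0637 0.0003
0.1 57 0.0512 0.0017
0.14 57 0.0514 0.0017
side along -0.07088784196237677 0.17458618367829995
-0.07 55 0.0631 -0.0068
-0.03 59 0.0638 -0.0057
0 45 0.0629 -0.0091
0.05 60 0.0632 -0.0067
0.1 31 0.0515 0.0019
0.14 32 0.0518 0.0026
```

View pics/f3.png

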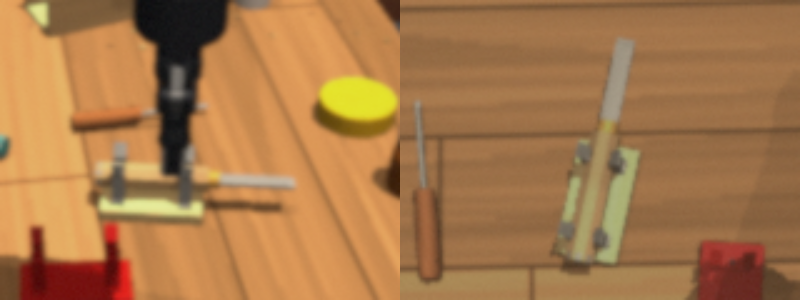

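The chisel lies level in both clips with its top at 63 mm (62 mm expected), centred between them. The gripper is clear and the screwdriver hasn't moved.

```bash
python3 -c "
from plant import robot
print(robot.close_job())"
```

```text
the job is handed in; nothing more can be done
None
```

The chisel is snapped level into both of the empty clips and released, with about 10 N measured as it reached the seat; the screwdriver was left alone, and the job was handed in at about 18 s.

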